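# Flag the third gap of the soft-jaw rack and push the brass jaw home in it

### The arm

A 7-joint arm with a two-finger parallel gripper is mounted at the origin on the work surface. World frame = base frame: x ahead of the robot, y to its left, z up, the work surface at z = 0. Lengths are in mm, angles in rad, forces in N, time in s.
With the tool pointing down it reaches from about 400 to 900 mm from the base axis. Payload 5.6 kg.
Tool frame: the origin (TCP) lies midway between the tips of the shut fingers; the grasp point (between the pads) lies 19 mm behind it; x points along the fingers, y is the direction in which the jaws open and shut, and the axes are right-handed (so a half turn about x gives the same grasp; the last joint's range is limited). The gripper opens to 92 mm and grips with 3 to 60 N. Pads are 20 mm wide; open, the fingers measure 128 mm over their backs; the gripper's body (75 mm by 189 mm) begins 69 mm behind the grasp point.
Start: joints at [-1.243, 0.468, -0.012, 1.603, 0.006, 1.071, -0.056], TCP at [235.576, 605.816, 214.592] pointing down, gripper open.
Joint ranges: [-2.53, 2.53], [-0.31, 2.02], [-1.57, 1.55], [0.28, 2.44], [-1.29, 4.43], [0.15, 1.84], [-2.92, 2.92]. Speed limits (rad/s): [2.57, 2.57, 3.14, 3.14, 3.14, 3.14, 3.14].

### API

Orientations are given as a rotation vector (axis times angle).
In Python, from cell import robot, grip, kin, viewer gives the robot as it stands. Calls block until the motion is done:
- robot.movep(position, orientation): joint-space move of the TCP to a pose.
- robot.servo_line(position, feed=150, rotation=None): straight line of the TCP; rotation=None keeps the orientation; feed is the mean speed in mm/s.
- robot.goto_joints(angles): joint-space move.
- grip(opening, newtons=None): opening from 0.0 (shut) to 1.0 (fully open); newtons is the grip in N (None keeps the last); returns when the fingers have stopped.
- robot.hold(seconds).
- kin.ik(position, orientation): joint angles nearest the present ones, or None.
- robot.observe(): the state.
- viewer.read_camera(name): name is "scene" or "top"; returns the picture (480x640x3 uint8, red, green, blue); there is no depth.
- viewer.camera_info(name): a dict with "camera_matrix" (3x3 intrinsics, pixels), "R" (3x3) and "t" (3): a world point X has camera coordinates R X + t. Camera axes: x right, y down, z forward; pixel columns grow to the right and rows downward; lengths in mm; the calibration is good to about 2 mm. A picture is of the moment at which its call begins. camera_info takes no time and is no camera call.
A pose or a line that the arm cannot do raises robot.IKError and nothing moves.
- robot.job_done(): hands the job in, once; it reports no verdict.
Trained networks look in the newest picture that a camera, given by its name, has taken for a name from the list of things; names that differ only in an ending like _2 or _b are one class to them, and where a whole thing is asked for, a point or a joint stands for the part that bears it (a point fixed in the world has none). Each returns a list of dicts, best first, with "confidence" (0 to 1); they miss things now and then, are a little off and sometimes report something else, mostly with a low value. They report only what shows in the picture. A call takes as long as a camera call. They do not tell look-alikes from the thing itself.
- viewer.silhouettes(name, camera): "mask" (480x640 bool, what is visible of it).
- viewer.pinpoint(name, camera): "at" ([x, y, z] in mm, in the coordinates of the camera as it stood for that picture, good to about 4 mm: a listed point, or the origin of a listed thing).
The state is a dict: "t": time; "joints": joint angles; "joint_velocities": joint speeds; "joint_torque": joint torques, N m; "tcp_pos": TCP position; "tcp_rot": TCP orientation; "contact_force": force on the tool from outside, world axes, zero at the start; "wrist_torque": the same for the moment, N m; "grip_width": opening from 0.0 (shut) to 1.0 (fully open).
Only numpy, scipy, OpenCV 4.12 (cv2) and the standard library are available. Lean on these libraries where they do the work, as an engineer would, in place of code of your own. Each camera call takes 0.05 s, during which the arm holds its last target.

### The job

Count the gaps of the jaw rack from its orange end, full ones and empty ones alike, and with a fingertip slide the green marker along its rail until it stands at the third gap. Then push the brass jaw along the tray and into that third gap until it is fully home against the back wall. Only push: do not lift or tip the jaw, and leave the other jaws, the stud and everything else on the bench where they are.

Things in the scene. Friction and masses are not known exactly. Their poses are not given: they have to be found in the camera images.
- rack: The jaw rack, fixed to the bench, 197 mm deep (x), 352 mm wide (y), navy walls on a grey base. Origin at bench level, mid-width; x points from its open front (robot side) to its back wall, y left along the rail, z up. Base 6 mm thick, x -105 to +92 mm. A lip at the front, x -105 to -99 mm, is 12 mm high. The flat tray from there to the gaps is open at its sides.
- gaps_mid (a point): Middle of the row of gaps, on the base, at rack x = 40, y = 0, z = 6 mm. Seven walls 8 mm thick with round noses, rack x 5 to 75 mm, tops at z = 46 mm, at y = 0, +-48, +-96, +-144 mm, make six gaps 40 mm wide, centred at y = +-24, +-72, +-120 mm, open at the front and top. The front face of the back wall is at rack x = 75 mm.
- rail_mid (a point): Middle of the top of the steel rail that runs the width of the rack along the top of the back wall, at rack x = 81, y = 0, z = 62 mm. The rail is 14 mm wide.
- end_orange: Orange end block, 70 x 16 x 44 mm high, fixed at one end of the row of gaps, just outside the last wall (rack y = +157 or -157 mm, rack x = 40 mm): it marks the end from which the gaps are counted. Origin in the middle of its underside. A like block in grey stands at the other end.
- marker (a joint): Position of the green marker along the rail, m: equals the rack y of its middle; from -0.142 to 0.142. It slides freely both ways with about 1 N of friction and stays where it is left.
- marker_mid (a point): Middle of the green marker's body, a block 24 mm (rack x) x 22 mm (rack y) x 34 mm high that rides on the rail, from rack z = 63 to 97 mm; this point is at rack x = 81, z = 80 mm. A pointer 5 mm wide reaches forward over the gap from the middle of its foot.
- jaw_mid (a point): Centre of the brass vice jaw, a loose block 70 mm long (its x) x 26 mm wide (y) x 36 mm high (z), about 0.25 kg. It starts upright on the tray before the gaps, at one end of the rack, its length roughly along rack x. On the tray its centre is at z = 24 mm; fully home its centre is at rack x = 40 mm and its near end is flush with the noses of the walls.
- stored_a_mid (a point): Centre of the aluminium jaw, same size, loose, stored in the gap at rack y = +120 mm. Leave alone.
- stored_b_mid (a point): Centre of the dark steel jaw, same size, loose, stored in the gap at rack y = -72 mm. Leave alone.
- stud: Stepped steel stud standing loose on the tray at the end away from the brass jaw: foot 28 mm across, 34 mm high; origin in the middle of its underside. Leave alone.
- mug: White mug, 80 mm across, 90 mm high, on the bench; origin under its centre. Leave alone.
- bottle: White plastic bottle with a red cap, 60 mm across, 160 mm high; origin under its centre. Leave alone.
- wrench: Steel wrench lying on the bench. Leave alone.
- offcut: Steel bar offcut standing on end, 48 mm across, 50 mm high; origin under its centre. Leave alone.
Not all that is in view belongs to the job. What is shaped like the part that bears jaw_mid but pink, red or turquoise is not meant.

How it is judged:
By the outcome, as a careful person would: the job done as asked, in the order asked, and still so for the second after the job is handed in, with the robot touching nothing.
It also fails if it takes over 54 s, if anything falls off the work surface, if the arm or the gripper's body presses on something with over 40 N, if the wrist force passes 120 N, or if a joint passes its speed limit or range.

## Working session

There is one attempt and no reset: what is moved stays moved. The work goes in short steps, each a Python script; the robot and the scene stay as the last script left them, time stands still between calls to the robot, and variables do not carry over. Pictures are saved under pics/ and viewed, and the job is handed in when it is done.

```bash
ls; mkdir -p pics
python3 - <<'E'
from cell import robot, grip, kin, viewer
import cv2
for c in ("scene","top"):
    im=viewer.read_camera(c); cv2.imwrite(f"pics/{c}0.png",im[:,:,::-1])
    i=viewer.camera_info(c); print(c,i)
s=robot.observe(); print(s['t'],s['tcp_pos'],s['tcp_rot'],s['grip_width'],s['contact_force'])
E
```

```text
pics
scene {'camera_matrix': array([[557.87000466,   0.        , 321.38325722],
       [  0.        , 557.87000466, 240.01276119],
       [  0.        ,   0.        ,   1.        ]]), 'R': array([[-0.81002348,  0.58626779,  0.01233063],
       [ 0.43984429,  0.62135377, -0.64842617],
       [-0.38781306, -0.51981686, -0.76117768]]), 't': array([ 400.6038063 , -169.25622453, 1427.00460813])}
top {'camera_matrix': array([[479.76522289,   0.        , 326.06675814],
       [  0.        , 479.76522289, 243.85411854],
       [  0.        ,   0.        ,   1.        ]]), 'R': array([[-0.00748337, -0.99964328, -0.02563793],
       [-0.99647091,  0.00959829, -0.08338821],
       [ 0.08360454,  0.02492343, -0.99618728]]), 't': array([  15.6415308 ,  472.61187839, 1379.22254611])}
0.1 [235.40335035 605.31898143 213.74599526] [ 0.2897046   1.55130708 -0.29219591] 1.0013510777420016 [-0.54672937  0.71511117 -0.33690264]
```

View pics/scene0.png

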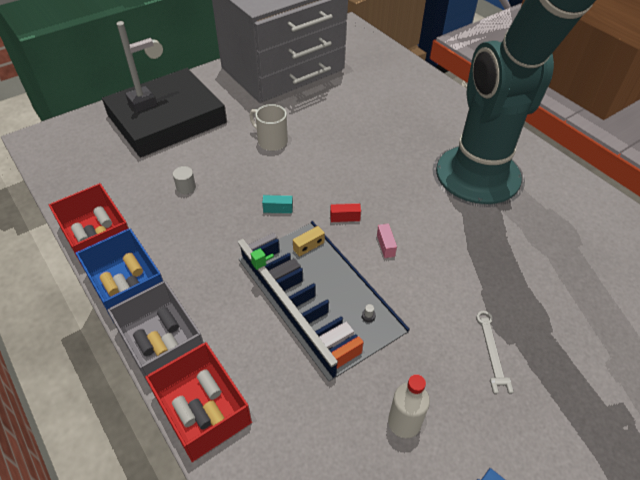

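View pics/top0.png

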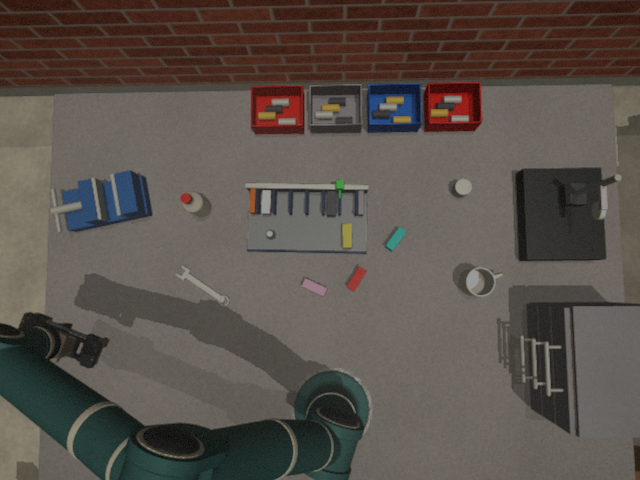

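Top view: the orange block is at (252,200), at the left end (+y). Gap 1 holds the aluminium jaw at (266,202), and gap 3 counted from there should be rack y=+24. The marker is at (340,186). Brass-like blocks: yellow on the tray (347,236), pink (314,286), red (357,278), turquoise (396,238). Only the yellow one on the tray fits brass. I'll confirm in an enlarged crop and measure.

```bash
cat > h.py <<'E'
from cell import robot, grip, kin, viewer
import cv2, numpy as np
def w(c,p):
    i=viewer.camera_info(c); return i["R"].T@(np.array(p)-i["t"])
def ray(c,u,v,z):
    i=viewer.camera_info(c);K=i["camera_matrix"]
    d=i["R"].T@np.linalg.inv(K)@np.array([u,v,1.]); o=-i["R"].T@i["t"]
    return o+d*(z-o[2])/d[2]
def proj(c,P):
    i=viewer.camera_info(c); q=i["R"]@np.array(P,float)+i["t"]; q=i["camera_matrix"]@q; return q[:2]/q[2]
E
python3 - <<'E'
from h import *
for c in("scene","top"):
    im=viewer.read_camera(c)
    for n in ["rack","gaps_mid","rail_mid","end_orange","marker_mid","jaw_mid","stored_a_mid","stored_b_mid","stud"]:
        for d in viewer.pinpoint(n,c)[:3]: print(c,n,round(d["confidence"],2),w(c,d["at"]).round(1))
    r=im[150:270,220:420] if c=="top" else im[190:390,220:430]
    r=cv2.resize(r,None,fx=3.8 if c=="top" else 2.9,fy=3.8 if c=="top" else 2.9,interpolation=cv2.INTER_CUBIC)
    cv2.imwrite(f"pics/{c}1.png",r[:,:,::-1])
print(robot.observe()['t'])
E
```

```text
scene rack 0.91 [551.5  68.9  -2.6]
scene gaps_mid 0.81 [599.   64.5  10. ]
scene rail_mid 0.65 [631.7  65.8  65.2]
scene rail_mid 0.35 [ 357.1 -412.2   -2.5]
scene end_orange 0.98 [597.5 218.2   5.1]
scene marker_mid 0.53 [632.6 -27.1  82.2]
scene jaw_mid 0.95 [367.1 -77.9  17.5]
scene jaw_mid 0.93 [346.3  46.9  19. ]
scene jaw_mid 0.68 [495.  -48.8  23.2]
scene stored_a_mid 0.56 [596.5 182.7  18.9]
scene stored_a_mid 0.44 [590.2 381.8  -3.5]
scene stored_b_mid 0.76 [589.2  -7.   25.8]
scene stored_b_mid 0.45 [596.9 221.7   4.2]
scene stud 0.45 [5.034e+02 1.717e+02 4.000e-01]
top rack 0.61 [553.8  69.4  -2.2]
top gaps_mid 0.78 [597.   69.3   7.9]
top gaps_mid 0.53 [595.  182.6  23.4]
top gaps_mid 0.46 [ 628.5 -386.3    0.7]
top rail_mid 0.73 [634.1  68.5  66.3]
top end_orange 0.75 [ 629.7 -384.5    1.4]
top end_orange 0.48 [602.8 221.4   5.7]
top marker_mid 0.66 [633.  -28.9  80.2]
top jaw_mid 0.71 [348.4  49.   19. ]
top jaw_mid 0.7 [373.3 -72.7  18.8]
top jaw_mid 0.67 [ 486.5 -188.9   21.6]
top stored_a_mid 0.66 [597.  184.8  21.9]
top stored_b_mid 0.69 [590.4  -3.8  19. ]
top stud 0.56 [504.7 174.1   5.9]
1.1
```

View pics/top1.png

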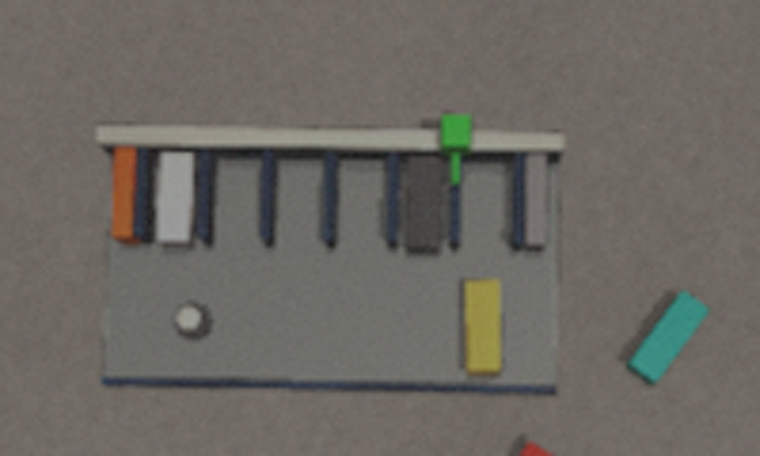

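View pics/scene1.png

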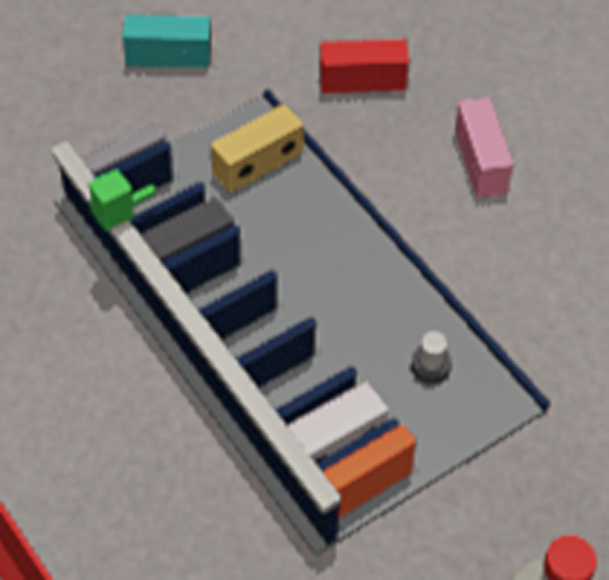

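```bash
cat > fit.py <<'E'
from h import *
from scipy.optimize import least_squares
def ct(x,y): return np.array([(x+.5)/3.8-.5+220,(y+.5)/3.8-.5+150])
def cs(x,y): return np.array([(x+.5)/2.9-.5+220,(y+.5)/2.9-.5+190])
F=[]
for (P,p) in [((88,176,62),(97,127)),((74,176,62),(97,143)),((88,-176,62),(564,135)),((74,-176,62),(564,150)),((-105,176,12),(103,384)),((-105,-176,12),(555,392))]+[((5,y,46),q) for y,q in zip((144,96,48,0,-48,-96,-144),((143,243),(205,245),(267,247),(330,248),(392,249),(455,250),(517,250)))]:
    F.append(("top",P,ct(*p)))
for (P,p) in [((74,176,62),(338,490)),((88,176,62),(322,508)),((74,-176,62),(66,143)),((88,-176,62),(53,152)),((-105,-176,12),(268,90)),((-105,176,12),(549,403))]:
    F.append(("scene",P,cs(*p)))
def T(q,P):
    c,s=np.cos(q[2]),np.sin(q[2]); return np.array([q[0]+c*P[0]-s*P[1],q[1]+s*P[0]+c*P[1],P[2]])
for sel in (("top",),("scene",),("top","scene")):
    f=lambda q:np.concatenate([(proj(c,T(q,P))-p) for c,P,p in F if c in sel])
    r=least_squares(f,[555,68,0],loss="soft_l1"); print(sel,r.x.round(4),f(r.x).round(1).tolist())
E
python3 fit.py
```

```text
('top',) [ 5.521525e+02  6.753290e+01 -2.890000e-02] [0.2, 0.5, 0.1, 1.1, 0.2, 0.3, 0.1, 1.2, -0.4, 1.1, 0.6, 1.3, -0.8, -0.4, -0.5, -0.6, -0.3, -0.8, -0.2, -0.8, 0.1, -0.8, 0.2, -0.8, 0.6, -0.5]
('scene',) [ 5.556052e+02  6.707040e+01 -3.130000e-02] [0.7, 2.8, -0.2, 0.5, -0.0, -0.9, -1.3, -1.2, -0.0, -0.8, 0.4, -0.1]
('top', 'scene') [ 5.539362e+02  6.724450e+01 -3.060000e-02] [0.4, -0.2, 0.2, 0.4, 0.3, -0.2, 0.2, 0.7, -0.3, 0.4, 0.6, 0.8, -0.7, -1.1, -0.4, -1.3, -0.2, -1.5, -0.1, -1.4, 0.2, -1.4, 0.3, -1.3, 0.7, -1.0, 1.5, 2.3, 0.7, 0.0, 0.6, -1.1, -0.7, -1.5, 0.5, -1.0, 1.1, -0.5]
```

```bash
cat >> h.py <<'E'
RX,RY,RA=553.6,67.3,-0.0300
def r2w(x,y,z):
    c,s=np.cos(RA),np.sin(RA); return np.array([RX+c*x-s*y,RY+s*x+c*y,z])
def w2r(P):
    c,s=np.cos(RA),np.sin(RA); d=np.array(P)-[RX,RY,0]; return np.array([c*d[0]+s*d[1],-s*d[0]+c*d[1],d[2]])
E
python3 - <<'E'
from h import *
def ct(x,y): return ((x+.5)/3.8-.5+220,(y+.5)/3.8-.5+150)
for p in [(464,280),(500,281),(502,374),(467,374)]: print("jaw",w2r(ray("top",*ct(*p),42)).round(1))
for p in [(442,115),(470,115),(442,150),(471,150)]: print("mk",w2r(ray("top",*ct(*p),97)).round(1))
print("pointer",w2r(ray("top",*ct(456,170),66)).round(1), "jaw pin",w2r([495,-48.8,24]).round(1),"mk pin",w2r([632.8,-28,80]).round(1),"stud",w2r([504,173,0]).round(1))
from scipy.spatial.transform import Rotation as R
for m in (0,90,180,-90):
    # tool x down; tool y at angle m+RA in world
    a=np.deg2rad(m)+RA; X=np.array([0,0,-1.]);Y=np.array([np.cos(a),np.sin(a),0]);Z=np.cross(X,Y)
    rv=R.from_matrix(np.stack([X,Y,Z],1)).as_rotvec()
    for P in [(81,-135,170),(81,-125,74),(81,3,74),(-64,-140,90),(-64,-124,22),(-64,4,22),(-130,24,22),(-5,24,22)]:
        q=kin.ik(r2w(*P),rv); print(m,P,None if q is None else np.round(q,2))
E
```

```text
jaw [ -20.8 -102.5   42. ]
jaw [ -21.  -129.7   42. ]
jaw [ -91.6 -132.5   42. ]
jaw [ -92.1 -106.2   42. ]
mk [ 93.7 -83.7  97. ]
mk [  94.  -104.2   97. ]
mk [ 67.7 -84.3  97. ]
mk [  68.1 -105.5   97. ]
pointer [ 58.9 -94.8  66. ] jaw pin [ -55.1 -117.8   24. ] mk pin [ 82.  -92.9  80. ] stud [-52.7 104.2   0. ]
0 (81, -135, 170) [-0.4   0.54  0.64  1.72 -0.38  1.01  0.34]
0 (81, -125, 74) [-0.35  0.66  0.55  1.77 -0.44  0.84  0.37]
0 (81, 3, 74) [-0.54  0.66  0.54  1.76 -0.43  0.84  0.17]
0 (-64, -140, 90) [-0.42  0.43  0.61  2.12 -0.38  0.7   0.4 ]
0 (-64, -124, 22) [-0.28  0.53  0.39  2.13 -0.38  0.54  0.37]
0 (-64, 4, 22) [-0.53  0.54  0.39  2.12 -0.38  0.55  0.1 ]
0 (-130, 24, 22) [-0.57  0.46  0.32  2.25 -0.32  0.47 -0.02]
0 (-5, 24, 22) [-0.56  0.62  0.43  1.98 -0.42  0.64  0.11]
90 (81, -135, 170) [-0.26  0.51  0.44  1.71 -0.25  0.98  1.81]
90 (81, -125, 74) [-0.17  0.61  0.29  1.76 -0.23  0.8   1.77]
90 (81, 3, 74) [-0.29  0.61  0.17  1.74 -0.14  0.8   1.49]
90 (-64, -140, 90) [-0.27  0.4   0.42  2.11 -0.25  0.68  1.86]
90 (-64, -124, 22) [-0.16  0.51  0.24  2.13 -0.24  0
[... 492 characters left out ...]
25  1.12 -2.02]
180 (-64, 4, 22) [-0.06  0.52 -0.19  2.09  0.18  0.54  2.73]
180 (-130, 24, 22) [-0.13  0.46 -0.19  2.23  0.18  0.47  2.64]
180 (-5, 24, 22) [-0.06  0.6  -0.21  1.94  0.21  0.62  2.71]
-90 (81, -135, 170) [-0.5   0.59  0.79  1.72 -0.48  1.03 -1.14]
-90 (81, -125, 74) [-0.46  0.7   0.7   1.78 -0.57  0.88 -1.09]
-90 (81, 3, 74) [-0.61  0.69  0.64  1.76 -0.52  0.87 -1.34]
-90 (-64, -140, 90) [-0.72  0.58  1.03  2.13 -0.7   0.82 -0.85]
-90 (-64, -124, 22) [-0.44  0.57  0.6   2.14 -0.59  0.59 -1.02]
-90 (-64, 4, 22) [-0.64  0.56  0.52  2.13 -0.51  0.58 -1.35]
-90 (-130, 24, 22) [-0.77  0.5   0.56  2.27 -0.55  0.51 -1.37]
-90 (-5, 24, 22) [-0.64  0.64  0.53  1.98 -0.52  0.66 -1.37]
```

```bash
cat >> h.py <<'E'
from scipy.spatial.transform import Rotation as R
def rv(m):
    a=np.deg2rad(m)+RA; X=np.array([0,0,-1.]);Y=np.array([np.cos(a),np.sin(a),0])
    return R.from_matrix(np.stack([X,Y,np.cross(X,Y)],1)).as_rotvec()
def st(l=""):
    s=robot.observe(); print(l,"t",round(s['t'],2),"tcp",w2r(s['tcp_pos']).round(1),"F",np.round(s['contact_force'],1),"g",round(s['grip_width'],3))
def line(x,y,z,feed=150): robot.servo_line(r2w(x,y,z),feed=feed)
def snap(n,boxes):
    for c,(u0,u1,v0,v1,k) in boxes.items():
        im=viewer.read_camera(c)[v0:v1,u0:u1]; im=cv2.resize(im,None,fx=k,fy=k,interpolation=cv2.INTER_CUBIC)
        cv2.imwrite(f"pics/{n}_{c}.png",im[:,:,::-1])
B={"top":(220,420,150,270,3.8),"scene":(220,430,190,390,2.9)}
E
python3 - <<'E'
from h import *
grip(0.0,10)
robot.movep(r2w(81,-140,200),rv(0)); st()
line(81,-140,78,200); st()
line(81,-120,78,150); st()
line(81,1,78,60); st("pushed")
line(81,-12,78,100); st()
snap("mk",B); st()
E
```

```text
t 5.22 tcp [  81.1 -138.6  199.9] F [-0.7  0.1  0.6] g 0.006
 t 5.97 tcp [  81.8 -140.2   78.9] F [0.3 0.5 0.1] g 0.008
 t 6.26 tcp [  81.9 -118.5   79.2] F [-0.1  0.4 -0.3] g 0.005
pushed t 8.43 tcp [80.9  0.9 78. ] F [ 0.4 -0.6 -0.5] g 0.005
 t 8.71 tcp [ 81.1 -13.6  78.1] F [-0.   0.6  0.3] g 0.007
 t 8.81 tcp [ 81.  -12.2  78. ] F [ 1.3  0.3 -0.4] g 0.005
```

View pics/mk_top.png

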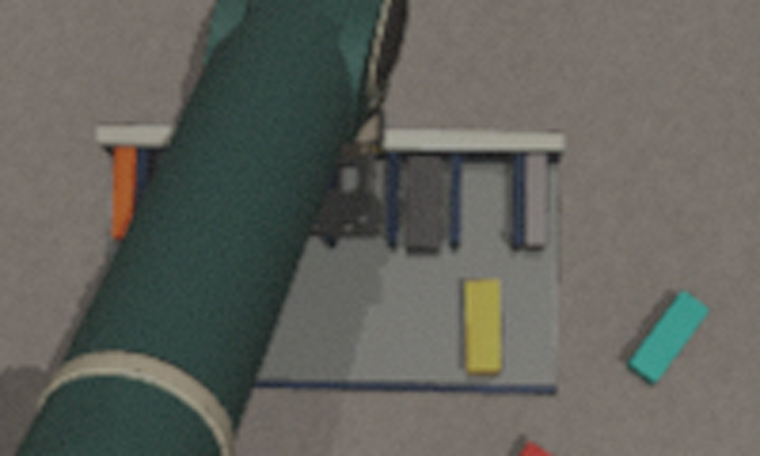

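View pics/mk_scene.png

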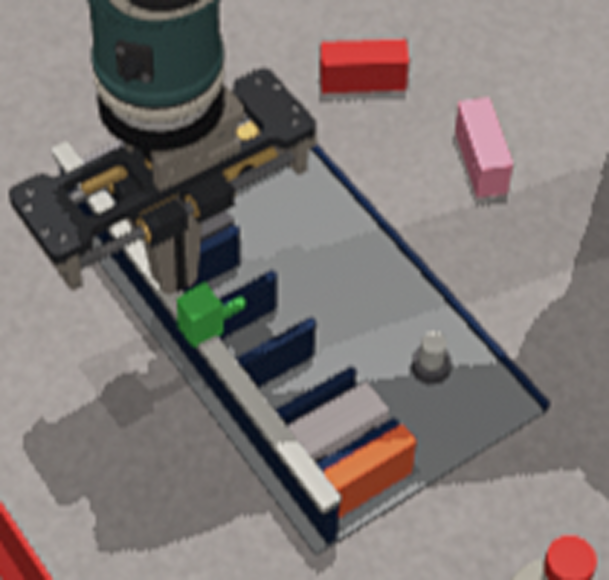

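The scene view shows the marker at (205,312), over the gap between walls +48 and 0. The arm hides it in the top view, so I'll retreat and measure.

Run:
```python
from h import *
line(81,-15,140,250)
robot.movep(r2w(-56,-165,140),rv(0)); st()
snap("mk2",B)
for c in("top","scene"):
    for d in viewer.pinpoint("marker_mid",c)[:2]: print(c,d["confidence"],w2r(w(c,d["at"])).round(1))
```

```text
t 10.03 tcp [ -54.8 -163.8  139.9] F [-0.3  1.1  0.9] g 0.004
top 0.62 [83.  25.1 82. ]
scene 0.66 [85.1 21.2 79.6]
```

View pics/mk2_top.png

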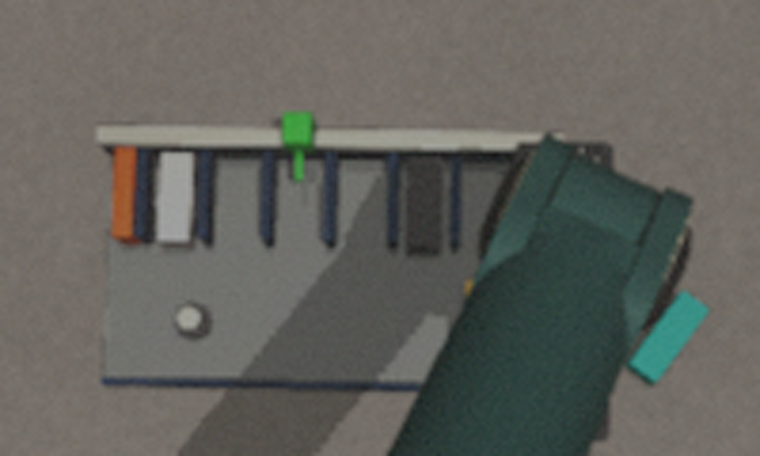

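View pics/mk2_scene.png

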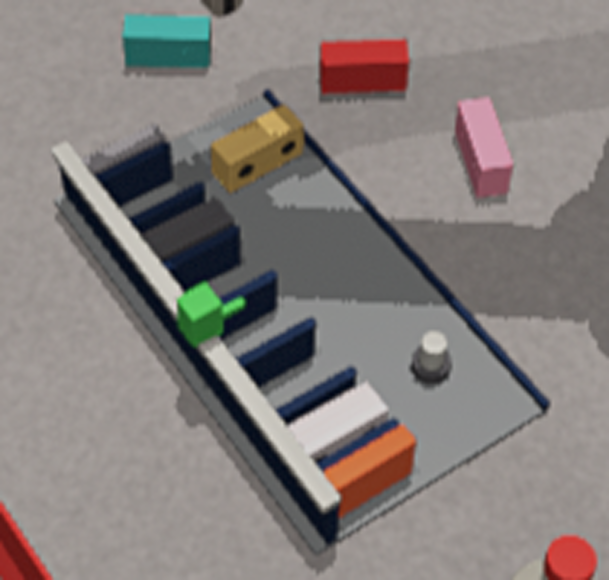

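Run:
```python
from h import *
im=viewer.read_camera("top").astype(int); g=im[...,1]-np.maximum(im[...,0],im[...,2])
g=np.clip(g,0,None); g[:, :220]=0; g[:, 420:]=0; g[:170]=0;g[210:]=0; g[g<25]=0
for v in range(176,200):
    r=g[v]; 
    if r.sum(): 
        u=(r*np.arange(640)).sum()/r.sum(); print(v,round(u,2),r.sum(), w2r(ray("top",u,v,97 if v<190 else 66)).round(1))
im=im.sum(2)
for v in (200,204,208): # wall tops: navy dark columns
    r=im[v]; print(v,[int(x) for x in r[276:312]])
```

```text
179 297.93 253 [94.4 22.4 97. ]
180 297.66 617 [91.6 23.1 97. ]
181 297.63 690 [88.7 23.1 97. ]
182 297.74 720 [85.9 22.7 97. ]
183 297.79 724 [83.1 22.5 97. ]
184 297.77 709 [80.3 22.5 97. ]
185 297.62 677 [77.4 22.8 97. ]
186 297.62 667 [74.6 22.7 97. ]
187 297.8 549 [71.8 22.1 97. ]
188 298.17 301 [69. 21. 97.]
189 298.42 207 [66.2 20.3 97. ]
190 298.12 173 [69.4 23.8 66. ]
191 298.13 197 [66.5 23.7 66. ]
192 298.11 197 [63.6 23.7 66. ]
193 298.12 190 [60.8 23.6 66. ]
194 298.14 188 [57.9 23.4 66. ]
195 298.11 186 [55.  23.4 66. ]
196 298.09 179 [52.1 23.4 66. ]
197 298.4 73 [49.3 22.4 66. ]
200 [205, 290, 330, 339, 330, 333, 344, 331, 329, 329, 332, 299, 228, 180, 175, 146, 208, 296, 333, 337, 335, 331, 336, 316, 315, 328, 330, 306, 247, 204, 177, 163, 170, 266, 341, 337]
204 [237, 325, 334, 330, 333, 337, 332, 330, 331, 325, 341, 300, 223, 184, 166, 136, 193, 315, 334, 337, 344, 337, 329, 339, 329, 332, 341, 299, 243, 214, 182, 173, 200, 293, 331, 331]
208 [237, 333, 340, 331, 333, 337, 337, 333, 338, 328, 333, 302, 222, 178, 163, 146, 231, 323, 335, 336, 331, 340, 332, 333, 333, 336, 336, 303, 236, 199, 187, 162, 200, 302, 330, 332]
```

Marker reads y≈23.3 in the top view (24 wanted), with its pointer centred between the two walls. Next I'll push the brass jaw sideways with two fingertips.

Run:
```python
from h import *
grip(0.22)
line(-56,-162,60,200); line(-56,-162,14,100); st("down")
line(-56,-142,14,80); st("near")
for y,f in((-120,30),(-60,50),(-3,50)):
    line(-56,y,14,f); st("push")
line(-56,1,14,15); st("end")
line(-56,-12,14,60); line(-56,-14,110,200)
robot.movep(r2w(-140,-100,150),rv(90)); st()
snap("jw",B)
for c in("top","scene"):
    for d in viewer.pinpoint("jaw_mid",c)[:4]: print(c,d["confidence"],w2r(w(c,d["at"])).round(1))
```

```text
down t 11.92 tcp [ -55.6 -162.2   14.4] F [0.8 0.6 0.3] g 0.219
near t 12.32 tcp [ -55.7 -141.2   14.3] F [-0.2  0.   0.2] g 0.219
push t 13.2 tcp [ -56.1 -119.6   13.9] F [ 0.8 -1.2  0.4] g 0.22
push t 14.55 tcp [-55.9 -60.1  14.1] F [-0.1 -0.1  0.9] g 0.219
push t 15.84 tcp [-56.3  -2.6  13.9] F [-0.1 -0.2 -0.1] g 0.22
end t 16.26 tcp [-56.1   1.2  13.9] F [ 0.4 -0.2  0.5] g 0.221
 t 18.57 tcp [-140.2  -99.9  149.5] F [ 0.8 -0.   0.3] g 0.219
top 0.75 [-56.8  24.6  19.7]
top 0.58 [-208.9  -24.8   19.1]
top 0.5 [ -60.8 -258.5   16.8]
scene 0.96 [-204.8  -29.2   13.9]
scene 0.92 [-52.2  23.8  20.9]
scene 0.58 [ -60.8 -265.4   20.8]
```

View pics/jw_top.png

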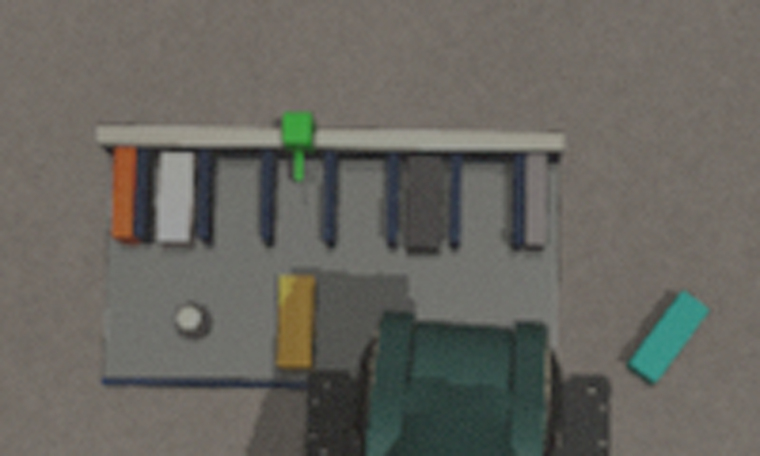

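View pics/jw_scene.png

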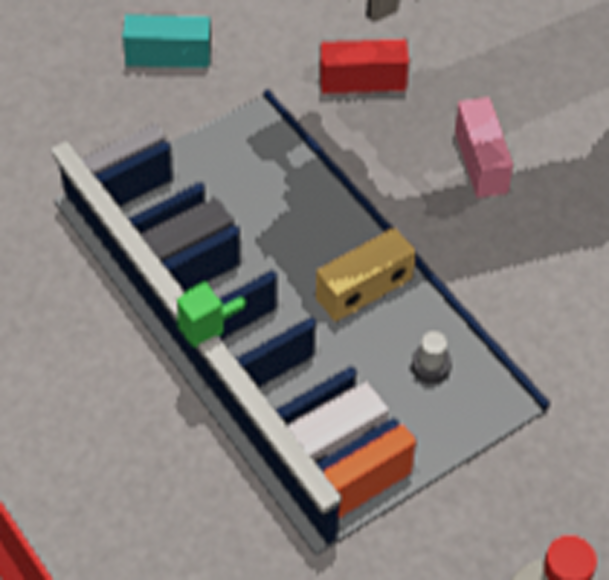

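The jaw now sits at rack (-56, 24), straight and in line with gap 3; crop (296,322). The stud and the other jaws are unmoved. Now I'll push it in.

Run:
```python
from h import *
grip(0.0)
robot.movep(r2w(-128,24,110),rv(90)); line(-128,24,20,150); st("down")
line(-106,24,20,60); st()
for x,f in((-75,40),(-30,45),(-12,30)):
    line(x,24,20,f); st("push")
x=-12; base=robot.observe()['contact_force'][0]
while x<2:
    x+=1.0; line(x,24,20,12); s=robot.observe(); print(x,w2r(s['tcp_pos']).round(1),s['contact_force'].round(1))
    if abs(s['contact_force'][0])>7: break
robot.hold(0.2); st("home?")
```

```text
down t 20.56 tcp [-127.4   23.4   20.6] F [-0.7 -0.2 -0.5] g 0.006
 t 21.07 tcp [-105.8   24.    20. ] F [-0.6  0.4 -0.7] g 0.008
push t 22.0 tcp [-74.6  24.   20.1] F [-0.2 -0.8 -0.5] g 0.002
push t 23.15 tcp [-29.6  24.   20.2] F [-0.3  0.3 -0.2] g 0.009
push t 23.9 tcp [-11.4  24.   20.1] F [-0.4 -0.9 -0.3] g 0.008
-11.0 [-10.9  24.   20.1] [-0.4  0.2  0. ]
-10.0 [-10.5  24.   19.9] [-3.1  0.7  2.1]
-9.0 [-8.8 24.  19.9] [-0.9  0.8  1. ]
-8.0 [-7.7 24.  19.9] [-0.6 -0.   0.3]
-7.0 [-6.8 24.  20. ] [-0.9 -0.2 -0.4]
-6.0 [-5.8 24.  20. ] [-1.9  0.9 -1.1]
-5.0 [-4.8 24.  20. ] [-1.7  0.5 -0.9]
-4.0 [-3.8 24.  20. ] [-1.1  0.4 -0.1]
-3.0 [-3.5 24.  20. ] [-3.3  0.5  2.8]
-2.0 [-3.5 24.  19.9] [-6.5  0.5  4.4]
-1.0 [-3.5 24.  19.8] [-7.8 -0.2  7.7]
home? t 26.85 tcp [-3.5 24.  19.8] F [-8.6  0.3  6.6] g 0.005
```

Run:
```python
from h import *
line(-20,24,20,60); line(-60,24,110,200)
robot.movep(r2w(-170,-80,220),rv(90)); st()
snap("fin",B)
for c in("top","scene"):
    for n in("jaw_mid","marker_mid","stud","stored_a_mid","stored_b_mid"):
        for d in viewer.pinpoint(n,c)[:3]:
            p=w2r(w(c,d["at"])); 
            if abs(p[1])<180 and p[0]>-110: print(c,n,round(d["confidence"],2),p.round(1))
st()
```

```text
t 28.73 tcp [-169.4  -79.4  219.5] F [-0.   0.4  0.3] g 0.007
top jaw_mid 0.59 [41.9 25.1 22.2]
top marker_mid 0.54 [83.4 25.3 80.5]
top stud 0.37 [-53.5 106.3   5.2]
top stored_a_mid 0.62 [-54.5 108.5   4.5]
top stored_a_mid 0.61 [ 38.1 117.7  23.2]
top stored_b_mid 0.79 [ 40.2 -69.6  18.5]
scene jaw_mid 0.65 [42.9 19.8 24.2]
scene marker_mid 0.76 [84.2 23.7 81.9]
scene stored_a_mid 0.89 [ 41.1 116.5  22. ]
scene stored_b_mid 0.81 [ 39.1 -76.8  25.7]
 t 29.33 tcp [-170.   -80.   219.9] F [-0.1  0.3 -0.1] g 0.01
```

View pics/fin_top.png

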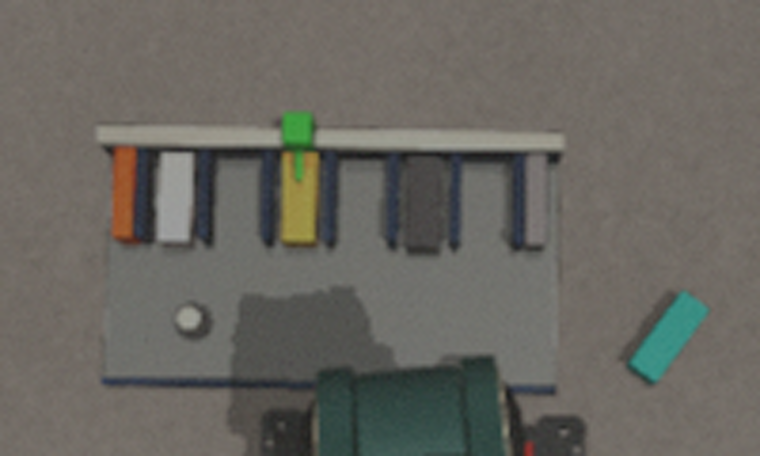

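View pics/fin_scene.png

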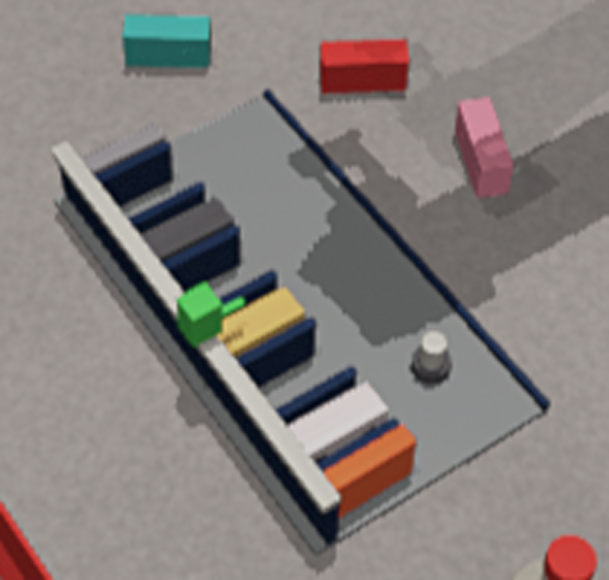

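The jaw at (300,198) is in gap 3, with its near end at row 244, level with the noses and the stored aluminium jaw. The marker is above it, and everything else is where it was.

```bash
python3 -c "
from h import *
robot.job_done(); st()"
```

```text
the job is handed in; nothing more can be done
the job is handed in; nothing more can be done
```

The brass jaw is home in the third gap from the orange end, and the green marker stands over that gap. I handed the job in at about 29 s of the 54 s allowed.

- **Counting:** the orange block is at the rack's +y end, so the third gap is the one at rack y = +24 mm. It lies between the walls at +48 and 0, and the first gap holds the aluminium jaw.
- **Marker:** I slid it with the shut fingertips from about y = -94 to +24. Measured from its colour in the top picture, it reads about 23.3 mm. In the last pictures the detector put it at 25.3 mm (top) and 23.7 mm (scene).
- **Jaw:** I pushed it sideways along the tray with two fingertips, then straight into the gap. It stopped hard: the tool stayed at the same spot while its target moved on 2 mm, and the push force rose to about 8 N.
- **Fully home:** the last pictures show the jaw's near end flush with the wall noses and level with the stored aluminium jaw. The detector put its centre at x = 41.9 mm (top) and 42.9 mm (scene), against 40 mm nominal.
- **Everything else:** the stored jaws and the stud look unmoved, and the robot was clear of everything. I didn't recheck the mug, bottle, wrench or offcut in the final pictures.

**Disagreements:** the scene camera's detector put the jaw at y = 19.8 mm, where the top camera gave 25.1 mm. I trusted the top picture, which shows the jaw centred in the gap. The jaw also stopped about 1.5 mm deeper than I calculated, which is within my rack fit's error.

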